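Rinse the cup on the pump can

ROBOT

A 6-joint arm with a two-finger parallel gripper is mounted at the origin on the work surface. World frame = base frame: x ahead of the robot, y to its left, z up, the work surface at z = 0. Lengths are in m, angles in rad, forces in N, time in s.
With the tool pointing down it reaches from about 0.3 to 1 m from the base axis. Payload 5.1 kg.
Tool frame: the origin (TCP) lies at the very end of the fingers, on their centre line; the grasp point (between the pads) lies 19 mm behind it; z points along the fingers, y is the line along which they close (so a half turn about z gives the same grasp; the last joint's range is limited). The gripper opens to 95 mm and grips with 3 to 60 N. Pads are 20 mm wide; open, the fingers measure 119 mm over their backs; the gripper's body (75 mm by 180 mm) begins 59 mm behind the grasp point.
Start: joints at [-1.388, 0.124, 1.65, -0, 1.367, -0.083], TCP at [0.171, -0.627, 0.215] pointing down, gripper open.
Joint ranges: [-2.61, 2.61], [-1.02, 2.33], [0.03, 2.71], [-1.35, 4.49], [0.32, 2.68], [-2.91, 2.91]. Speed limits (rad/s): [2.57, 2.57, 3.14, 3.14, 3.14, 3.14].

INTERFACE

Orientations are given as a unit quaternion [w, x, y, z].
In Python, from cell import * gives the robot as it stands.
- The arm moves only by the tool jog_arm, never from a script. Its argument "moves" is text: rows parted by semicolons, each of 5 numbers parted by spaces: the finger opening in cm, from 0 to 9.51, then the shift along the tool's x, y, z in cm, then the turn about the tool's z in degrees. A call has 1 to 12 rows; each row is the pose to reach, as a shift and turn from the pose commanded when the call began, along the tool's axes at that moment; what a row does not reach only later rows make up. A row lasts 1/8 s, in which the tool goes at most 62.5 mm and 10.7 degrees, less where a joint would pass 70% of its speed; a pose out of reach is approached as far as the arm can. A call with a gripper value outside its range is refused whole. The fingers move at their own pace and stop on an object; "grip_force" is the grip in N (left out, the last holds). Time passes only in rows, so rows that repeat a pose let the fingers close. It gives the time, the measured TCP pose, the force, the opening and the grip force at its end, in the units of the state.
- get_state(): the state, without advancing time (a new reading comes with each control period).
- camera(name): name is "side" or "top"; returns a dict with "img" (400x640x3 uint8, red, green, blue), "depth" (400x640 float32, m along the optical axis (not along the pixel's ray), 0 where there is no reading), "camera_matrix" (3x3 intrinsics, pixels), "rvec" (rotation vector, rad) and "tvec" (3), from world to camera coordinates, as OpenCV has them. Camera axes: x right, y down, z forward; pixel columns grow to the right and rows downward; lengths in m; the calibration is good to about 2 mm. A picture is of the moment at which its call begins.
- sign_off(): hands the job in; it is judged then, once.
Trained networks look in a picture, given as the dict that the camera call returned (one of the last four; its "shot" number tells which), for a name from the list of things; names that differ only in an ending like _2 or _b are one class to them, and where a whole thing is asked for, a point or a joint stands for the part that bears it (a point fixed in the world has none). Each returns a list of dicts, best first, with "p" (0 to 1); they miss things now and then, are a little off and sometimes report something else, mostly with a low value. They report only what shows in the picture. A call takes as long as a camera call. They do not tell look-alikes from the thing itself.
- find_in(thing, picture): "uv" ([column, row] in pixels, amid what is visible of it).
- place_of(thing, picture): "uv" ([column, row] in pixels: a listed point, or the origin of a listed thing).
The state is a dict: "time": time; "q": joint angles; "joint_velocities": joint speeds; "tau": joint torques, N m; "position": TCP position; "orientation": TCP orientation; "contact_force": force on the tool from outside, world axes, zero at the start; "moment": the same for the moment, N m; "gripper_width": finger opening in m; "grasp_force": force on a finger pad.
Only numpy, scipy, OpenCV 4.12 (cv2) and the standard library are available. Lean on these libraries where they do the work, as an engineer would, in place of code of your own. Each camera call takes 0.05 s, during which the arm holds its last target. There are 200 camera calls.

TASK

Rinse the aluminium cup on the green pump can: keeping it mouth down and square to the can's leaning spring pan, press the held cup's rim onto the middle of the pan with two strokes, each fully down to the stop and held there for a moment, letting the pan come all the way up in between; stop pushing as soon as you feel it bottom, so that the thin cup is not crushed. Then set the cup down (not dropped) mouth down, flat in the blue drain tray and let go, leaving everything else where it stands.

Things in the scene. Friction and masses are not known exactly. Their poses are not given: they have to be found in the camera images.
- cup: Loose plain aluminium cup, a straight cylinder 60 mm across and 105 mm tall, about 0.13 kg, walls 2.5 mm, standing mouth down (closed end up) on the table. Origin: centre of its open mouth (lowest point of the axis); z points up along the axis to the closed end.
- pump_can: Green metal pump can, 110 mm across, fixed on a pine wedge, its axis leaning 28 degrees from vertical roughly to the robot. Origin: centre of its base; z: the axis, up out of the can (leaning to the can's -x side). The brass neck with the spring pan is drawn out differently each time: the raised pan's face lies 150 to 170 mm from the origin along z; feel for it.
- pan (a joint): Travel of the spring pan along the can's -z: 0 up, 0.020 m fully down on its hard rubber stop. Round aluminium pan, 92 mm across, lip 4 mm high (inner radius 44 mm), nozzle 16 mm across and 5 mm high in its middle. The spring takes about 3 N to start, 10 N at the stop, and lifts the pan again by itself. More than 40 N between cup and pan crushes the cup.
- tray: Blue plastic drain tray, fixed to the table, 160 mm (x) by 170 mm (y), 18 mm high, walls 5 mm. Origin: centre of its underside; z up. The inner floor is 5 mm above the origin.
- sprayer: Bystander: clear plastic trigger sprayer with red head, 84 mm across, 200 mm tall. Origin: centre of its underside.
- wedge: Bystander: loose wooden wedge lying flat, 130 x 45 x 40 mm. Origin: centre of its underside.
- oil: Bystander: bottle with yellow cap, 68 mm across, 190 mm tall. Origin: centre of its underside.
- jar: Bystander: glass jar with steel lid, 72 mm across, 85 mm tall. Origin: centre of its underside.
- driver: Bystander: screwdriver lying flat, 190 mm long along its x. Origin: its middle, at table height.
- sockets: Bystander: steel socket set in an open hinged case, 130 x 240 mm, lid up to 145 mm at its far side. Origin: centre of its underside.
Not all that is in view belongs to the job. What is shaped like the cup but black or yellow is not meant.

How it is judged:
On the way, in this order (a step that is already met when the one before it is completed fails the run):
1. First stroke: the held cup, within 0.22 rad of the can's axis and 13 mm of it in x and y, has pressed the pan down at least 18.2 of 20 mm for 0.2 s, no finger on the can (value of joint pan above 0.0182 m and contact force between cup and pump_can above 3 N and contact force between the fingers and pump_can below 0.5 N and angle between the z axis of cup and the z axis of pump_can, either way round below 0.22 rad and contact force between the fingers and cup above 1 N and z of cup in the frame of pump_can above 0.12 m and angle between cup's own z axis and vertical below 1.2 rad and x of cup in the frame of pump_can between -0.013 and 0.013 m and y of cup in the frame of pump_can between -0.013 and 0.013 m), for 0.2 s.
2. The pan has come up again (within 3 mm of the top) (value of joint pan below 0.003 m), for 0.1 s.
3. Second stroke, like the first (all of step 1), for 0.2 s.
4. The cup is set mouth down into the tray while still held, its rim within 5 mm of the tray's floor (x of cup in the frame of tray between -0.05 and 0.05 m and y of cup in the frame of tray between -0.055 and 0.055 m and z of cup in the frame of tray below 0.01 m and angle between cup's own z axis and vertical below 0.12 rad and contact force between the fingers and cup above 0.5 N), for 0.04 s.
At the end, for the whole second after the job is handed in: The cup stands mouth down, upright within 0.12 rad, on the tray's floor (rim within 5 mm of it, axis within 50 mm in x and 55 mm in y of the tray's centre), released and at rest; the pan is up within 3 mm (x of cup in the frame of tray between -0.05 and 0.05 m and y of cup in the frame of tray between -0.055 and 0.055 m and z of cup in the frame of tray below 0.01 m and angle between cup's own z axis and vertical below 0.12 rad and value of joint pan below 0.003 m and linear speed of cup below 0.02 m/s and angular speed of cup below 0.2 rad/s and contact force between the fingers and cup below 0.1 N); the robot touches nothing.
It fails at once if the cup is crushed: more than 40 N between cup and pump can (contact force between cup and pump_can above 40 N).
It fails at once if another thing (sprayer, wedge, bottle, jar, screwdriver, socket case) is moved more than 20 mm (distance of any of sprayer, wedge, oil, jar, driver, sockets from where it was at the start of the episode above 0.02 m).
It also fails if it takes over 64 s, if anything falls off the work surface, if the arm or the gripper's body presses on something with over 40 N, if the wrist force passes 120 N, or if a joint passes its speed limit or range.

## Working session

There is one attempt and no reset: what is moved stays moved. The work goes in short steps, Python scripts to look and compute and a tool call to move; the robot and the scene stay as the last step left them, time stands still between calls to the robot, and variables do not carry over. Pictures are saved under pics/ and viewed, at most 10 in all, crops included, and the job is handed in when it is done.

Besides the shell and the picture viewer there is one more tool, called after "Request:" by a JSON object that holds its "method" and its "body", one argument or row to a line. jog_arm: Moves the arm, as the interface text tells. Its arguments: {"type":"object","properties":{"moves":{"type":"string"},"grip_force":{"type":"number"}},"required":["moves"]}

```bash
ls; mkdir -p pics; cat > h.py <<'E'
from cell import *
import numpy as np, cv2
def cam(n):
    c=camera(n); c['R']=cv2.Rodrigues(np.array(c['rvec'],float))[0]; return c
def cloud(c):
    d=c['depth'];K=np.array(c['camera_matrix']);v,u=np.mgrid[:d.shape[0],:d.shape[1]]
    P=np.stack([(u-K[0,2])/K[0,0]*d,(v-K[1,2])/K[1,1]*d,d],-1)
    W=(P-np.array(c['tvec']).ravel())@c['R']; W[d==0]=np.nan; return W
def save(c,n,box=None,s=1):
    i=c['img'][:,:,::-1]
    if box: i=i[box[1]:box[3],box[0]:box[2]]
    cv2.imwrite('pics/'+n,cv2.resize(i,None,fx=s,fy=s))
E
python3 - <<'E'
from h import *
for n in('top','side'):
    c=cam(n);save(c,n+'0.png');W=cloud(c)
    np.savez(''+n+'0.npz',W=W,img=c['img'])
    print(n,'campos',(-c['R'].T@np.array(c['tvec']).ravel()).round(3))
    for t in['cup','pump_can','pan','tray','sprayer','wedge','oil','jar','driver','sockets']:
        for f in(find_in,place_of):
            try:r=f(t,c)
            except Exception as e: print(t,e);continue
            print(t,f.__name__,[(np.round(x['uv']).astype(int).tolist(),round(x['p'],2),W[min(399,int(x['uv'][1])),min(639,int(x['uv'][0]))].round(3).tolist()) for x in r[:3]])
print(get_state())
E
```

```text
pics
top campos [0.527 0.009 1.113]
cup call [([219, 267], 0.89, [0.407, 0.285, 0.103]), ([166, 238], 0.75, [0.482, 0.43, 0.104]), ([211, 230], 0.66, [0.506, 0.31, 0.104])]
cup call [([176, 236], 0.85, [0.487, 0.41, 0.085]), ([224, 262], 0.83, [0.42, 0.275, 0.103]), ([215, 230], 0.6, [0.506, 0.299, 0.106])]
pump_can call [([342, 211], 0.89, [0.562, -0.031, 0.167])]
pump_can call [([209, 170], 0.73, [0.665, 0.319, 0.114]), ([346, 199], 0.6, [0.592, -0.042, 0.168])]
pan call [([338, 228], 0.86, [0.518, -0.023, 0.204])]
pan it knows: cup, driver, jar, oil, pump_can, sockets, sprayer, tray, wedge
tray call [([455, 247], 0.82, [0.472, -0.366, 0.004]), ([339, 229], 0.39, [0.518, -0.023, 0.204])]
tray call [([449, 244], 0.96, [0.481, -0.348, 0.007])]
sprayer call [([201, 162], 0.93, [0.678, 0.332, 0.143])]
sprayer call [([324, 128], 0.65, [0.806, 0.02, 0.015])]
wedge call [([294, 279], 0.85, [0.37, 0.095, 0.027]), ([379, 282], 0.5, [0.37, -0.145, 0.02])]
wedge call [([298, 277], 0.6, [0.375, 0.084, 0.026])]
oil call [([254, 164], 0.68, [0.675, 0.193, 0.149]), ([440, 162], 0.17, [0.701, -0.2
[... 1858 characters left out ...]
 2.0, 'q': array([-1.38762144e+00,  1.23755549e-01,  1.65032374e+00, -4.34694433e-05,
        1.36748554e+00, -8.25938169e-02]), 'joint_velocities': array([-0.00131376, -0.0013231 , -0.00071043,  0.00027085,  0.00152049,
        0.00142958]), 'tau': array([-9.88269085e-05, -4.17571664e+01, -3.60216630e+01,  7.75170419e-02,
        4.29362780e-02, -2.16761606e-05]), 'position': array([ 0.17068348, -0.62717005,  0.21467096]), 'orientation': array([ 1.49659226e-05,  9.91183277e-01,  1.32497963e-01, -2.05607906e-05]), 'contact_force': array([ 0.03361935,  0.585809  , -0.0081071 ]), 'moment': array([ 0.03956138, -0.0385061 , -0.02352546]), 'grasp_force': 0.0, 'gripper_width': 0.09496115853154978}
```

View pics/top0.png

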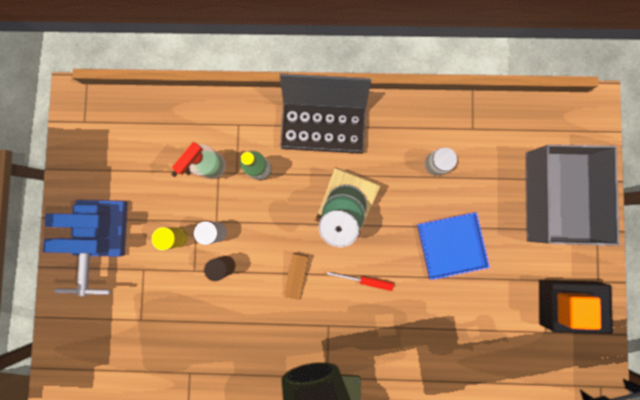

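View pics/side0.png

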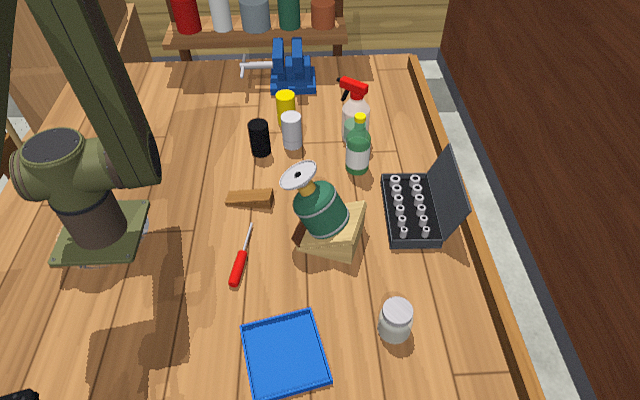

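The things that could be taken for the cup are aluminium at top (206,232) / side (291,130), black at top (219,267) and yellow at top (163,238). The steel-lidded jar is at top (442,160). I choose the aluminium one. The jog cannot tilt the tool, so the cup has to pivot in the pads. Next I measure the cup, pan plane and tray.

```bash
python3 - <<'E'
from h import *
import cv2
T=np.load('top0.npz');S=np.load('side0.npz')
W=np.concatenate([T['W'].reshape(-1,3),S['W'].reshape(-1,3)]);C=np.concatenate([T['img'].reshape(-1,3),S['img'].reshape(-1,3)]).astype(int)
src=np.r_[np.zeros(256000),np.ones(256000)]
for s in(0,1):
    m=(src==s)&(np.abs(W[:,0]-.5)<.06)&(np.abs(W[:,1]-.3)<.06)&(W[:,2]>.095)&(W[:,2]<.115)
    P=W[m][:,:2]; print('cup',s,m.sum(),cv2.minEnclosingCircle(P.astype(np.float32)),np.median(W[m],0).round(3))
for s in(0,1):
    m=(src==s)&(np.linalg.norm(W-[.518,-.025,.205],axis=1)<.065)&(W[:,2]>.17)&(C.min(1)>140)&(C.max(1)-C.min(1)<30)
    P=W[m]
    for _ in range(4):
        c=P.mean(0);n=np.linalg.svd(P-c,full_matrices=0)[2][2];n*=np.sign(n[2]);r=(P-c)@n;P2=P;P=P[np.abs(r)<.005]
    a=np.linalg.svd(np.eye(3)-np.outer(n,n))[0][:,:2]; q=((P-c)@a).astype(np.float32);cc,rr=cv2.minEnclosingCircle(q)
    print('pan',s,m.sum(),len(P),'mean',c.round(4),'circ',(c+a@np.array(cc)).round(4),rr,'n',n.round(3),'tilt',np.degrees(np.arccos(n[2])),'azim',np.degrees(np.arctan2(n[1],n[0])))
    m=(src==s)&(C[:,2]>C[:,0]+60)&(C[:,2]>100)&(W[:,2]<.03)&(W[:,2]>-.005)&(np.abs(W[:,0]-.475)<.14)&(np.abs(W[:,1]+.365)<.14)
    print('tray',s,m.sum(),cv2.minAreaRect(W[m][:,:2].astype(np.float32)),np.percentile(W[m][:,2],[5,50,99]).round(3))
    # green can body
    m=(src==s)&(C[:,1]>C[:,0]+15)&(np.linalg.norm(W[:,:2]-[.56,-.035],axis=1)<.13)&(W[:,2]>.03)
    print('green',m.sum(),W[m].mean(0).round(3))
E
```

```text
cup 0 414 ((0.4960809350013733, 0.3261236846446991), 0.030204519629478455) [0.497 0.325 0.106]
cup 1 246 ((0.49587884545326233, 0.3214303255081177), 0.03240465745329857) [0.495 0.317 0.105]
pan 0 1060 1048 mean [ 0.5177 -0.0234  0.2003] circ [ 0.5177 -0.0225  0.2001] 0.04808530956506729 n [-0.441  0.167  0.882] tilt 28.15050364546883 azim 159.2450878398916
tray 0 3383 ((0.4725452661514282, -0.356046199798584), (0.16287638247013092, 0.17093485593795776), 13.278881072998047) [0.002 0.006 0.021]
green 510 [ 0.573 -0.037  0.161]
pan 1 661 657 mean [ 0.5158 -0.0246  0.1994] circ [ 0.5165 -0.0258  0.2   ] 0.049732502549886703 n [-0.439  0.169  0.883] tilt 28.037183128468616 azim 158.91624509501037
tray 1 6249 ((0.47381049394607544, -0.3592729866504669), (0.15931928157806396, 0.17083638906478882), 13.10693359375) [0.003 0.006 0.02 ]
green 1880 [ 0.567 -0.074  0.13 ]
```

```bash
python3 - <<'E'
import cv2,numpy as np
i=cv2.imread('pics/side0.png'); a=i[60:260,230:400]; cv2.imwrite('pics/crop0.png',cv2.resize(a,None,fx=3,fy=3,interpolation=cv2.INTER_CUBIC))
E
```

```text
(no output)
```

View pics/crop0.png

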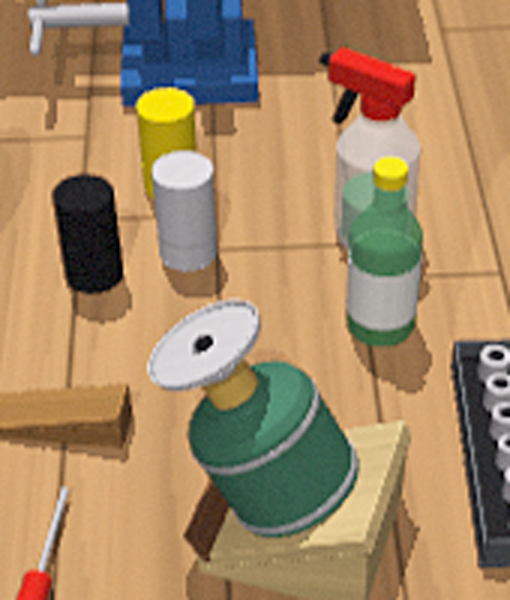

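The picture confirms it: the plain aluminium cup is at side (291,130), between the yellow (286,105) and black (260,138) look-alikes. Measured values:

| Thing | Measurement |
|---|---|
| Cup axis | (0.496, 0.324) |
| Pan centre | about (0.517, -0.024, 0.199) |
| Pan normal | 28° at azimuth 159° |
| Tray | centre (0.473, -0.358), yaw 13° |

Now I move over the cup.

Request:
{"method": "jog_arm", "body": {
  "moves": "9.5 5 -5 -8 0; 9.5 10 -12 -10 0; 9.5 56.3 -83.3 -10 0; 9.5 56.3 -83.3 -10 0; 9.5 56.3 -83.3 -10 0; 9.5 56.3 -83.3 -10 0; 9.5 56.3 -83.3 -10 0; 9.5 56.3 -83.3 -10 0; 9.5 56.3 -83.3 -10 0; 9.5 56.3 -83.3 -10 0; 9.5 56.3 -83.3 -10 0; 9.5 56.3 -83.3 -10 0"
}}

```text
time: 3.5
position: [0.4073, 0.0571, 0.3068]
orientation: [0.0, 0.991, 0.133, 0.001]
contact_force: [0.5, -0.3, -0.0]
gripper_width: 0.0953
grasp_force: 0.0
```

Request:
{"method": "jog_arm", "body": {
  "moves": "9.5 15.5 -23.4 0 0; 9.5 15.5 -23.4 0 0; 9.5 15.5 -23.4 0 0; 9.5 15.5 -23.4 0 0; 9.5 15.5 -23.4 0 0; 9.5 15.5 -23.4 0 0; 9.5 15.5 -23.4 8 0; 9.5 15.5 -23.4 10 0; 9.5 15.5 -23.4 10 0; 9.5 15.5 -23.4 10 0"
}}

```text
time: 4.75
position: [0.4962, 0.3212, 0.2086]
orientation: [-0.0, 0.991, 0.132, 0.001]
contact_force: [-1.1, 0.4, 0.8]
gripper_width: 0.0949
grasp_force: 0.0
```

```bash
python3 - <<'E'
from h import *
s=get_state();print(s['time'],s['position'],s['orientation'])
for n in('top','side'):
    W=cloud(cam(n)).reshape(-1,3)
    m=(np.linalg.norm(W[:,:2]-[.496,.324],axis=1)<.045)&(W[:,2]>.02)&(W[:,2]<.115)
    P=W[m];print(n,m.sum(),cv2.minEnclosingCircle(P[:,:2].astype(np.float32)) if m.sum()>5 else'')
E
```

```text
4.75 [0.49615517 0.32124825 0.20863057] [-4.81248663e-04  9.91233960e-01  1.32108886e-01  1.49901543e-03]
top 147 ((0.49662157893180847, 0.32589033246040344), 0.030338915064930916)
side 632 ((0.4946214556694031, 0.32497572898864746), 0.03518294170498848)
```

Request:
{"method": "jog_arm", "body": {
  "moves": "9.5 0.1 -0.3 5 0; 9.5 0.1 -0.3 10 0; 9.5 0.1 -0.3 14 0; 9.5 0.1 -0.3 16.1 0; 9.5 0.1 -0.3 16.1 0; 5 0.1 -0.3 16.1 0; 5 0.1 -0.3 16.1 0; 5 0.1 -0.3 16.1 0; 5 0.1 -0.3 16.1 0; 5 0.1 -0.3 16.1 0",
  "grip_force": 10
}}

```text
time: 6.1
position: [0.4957, 0.3248, 0.0458]
orientation: [-0.0, 0.991, 0.133, 0.0]
contact_force: [-0.5, 0.5, 2.0]
gripper_width: 0.0609
grasp_force: 10.0
```

Gripped at width 0.061. Next I lift clear of everything and go over the tray.

Request:
{"method": "jog_arm", "body": {
  "moves": "5 0 0 -5 0; 5 0 0 -11 0; 5 0 0 -17 0; 5 0 0 -23 0; 5 -2 5 -28 0; 5 -4 11 -28 0; 5 -6 17 -28 0; 5 -8 23 -28 0; 5 -10.5 29 -28 0; 5 -13 35 -28 0; 5 -15 41 -28 0; 5 -17.5 47 -28 0",
  "grip_force": 15
}}

```text
time: 7.6
position: [0.4514, -0.158, 0.3248]
orientation: [-0.0, 0.991, 0.132, -0.0]
contact_force: [1.1, 0.1, -1.5]
gripper_width: 0.0602
grasp_force: 15.0
```

Request:
{"method": "jog_arm", "body": {
  "moves": "5 -2 6 0 0; 5 -4 12 0 0; 5 -6.1 18.2 0 2; 5 -6.1 18.2 6 2; 5 -6.1 18.2 12 2; 5 -6.1 18.2 17 2; 5 -6.1 18.2 17 2"
}}

```text
time: 8.48
position: [0.4381, -0.3451, 0.1494]
orientation: [-0.005, 0.993, 0.115, -0.004]
contact_force: [-0.2, -0.2, -0.8]
gripper_width: 0.0605
grasp_force: 15.0
```

```bash
python3 - <<'E'
from h import *
s=get_state();p=s['position'];print(s)
a=np.radians(13.2);d=p[:2]-[.473,-.358];print('in tray',d@[np.cos(a),np.sin(a)],d@[-np.sin(a),np.cos(a)],'needed h TCP 0.055')
c=cam('side');save(c,'s1.png',(150,150,450,400),2)
E
```

```text
{'time': 8.475, 'q': array([-7.63477959e-01, -2.16222368e-02,  1.91388457e+00, -4.25317707e-05,
        1.26106832e+00,  5.76633119e-01]), 'joint_velocities': array([ 0.00510245, -0.05119669, -0.10881913,  0.00259073,  0.01523693,
        0.00056566]), 'tau': array([-1.54178948e-01, -3.34509194e+01, -3.46325612e+01,  7.22710742e-02,
       -1.94642474e-01,  1.18602140e-03]), 'position': array([ 0.43806662, -0.34509351,  0.14940666]), 'orientation': array([-0.00450613,  0.99333754,  0.11509162, -0.00376032]), 'contact_force': array([-0.24978627, -0.20665945, -0.7658813 ]), 'moment': array([0.06754389, 0.03689834, 0.02960701]), 'grasp_force': 14.999943114817142, 'gripper_width': 0.06052889554337068}
in tray -0.031063199255653793 0.020542550424758818 needed h TCP 0.055
```

View pics/s1.png

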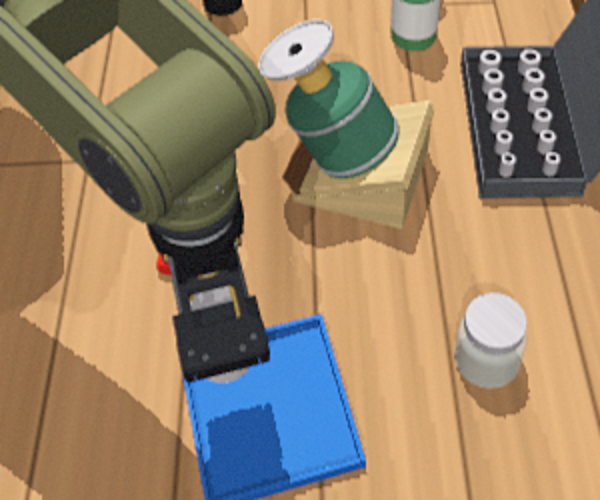

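The cup is over the tray at tray coordinates (-31, 20) mm, and its rim just shows under the gripper at crop (225,375). Now I tilt it by moving the gripper in -x' with the rim held back by the tray wall.

Request:
{"method": "jog_arm", "body": {
  "moves": "5 0 1 5 0; 5 0 1 8 0; 5 0 1 9.4 0; 5 -1 1 9.4 0; 5 -1.6 1 9.2 0; 5 -2.2 1 9 0; 5 -2.8 1 8.8 0; 5 -3.4 1 8.7 0; 5 -3.9 1 8.7 0; 5 -4.4 1 8.7 0; 5 -4.4 1 8.7 0",
  "grip_force": 10
}}

```text
time: 9.9
position: [0.4002, -0.3676, 0.068]
orientation: [-0.0, 0.993, 0.115, -0.0]
contact_force: [0.0, 0.1, -1.2]
gripper_width: 0.0609
grasp_force: 10.0
```

Request:
{"method": "jog_arm", "body": {
  "moves": "5 0 0 -2 0; 5 0.5 0 -6 0; 5 3 0 -12 0; 5 4 0 -18 0; 5 4 0 -24 0; 5 4 0 -24 0",
  "grip_force": 20
}}

```text
time: 10.65
position: [0.4419, -0.3602, 0.3178]
orientation: [0.006, 0.993, 0.116, 0.005]
contact_force: [0.3, -0.2, -1.6]
gripper_width: 0.0608
grasp_force: 20.0
```

```bash
python3 - <<'E'
from h import *
s=get_state();print(s['position'],s['orientation'],s['contact_force'],s['gripper_width'])
c=cam('side');save(c,'s2.png',(180,100,420,300),2.5)
E
```

```text
[ 0.44193525 -0.36024044  0.31784501] [0.00577212 0.99327349 0.11555291 0.00468756] [ 0.31325201 -0.20362347 -1.6474324 ] 0.06082298546930703
```

View pics/s2.png

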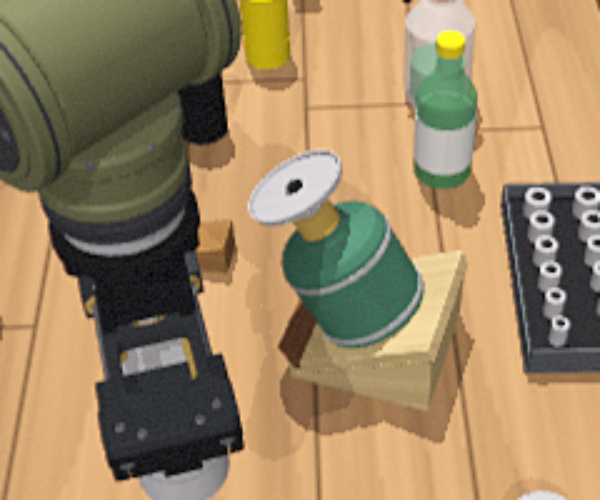

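```bash
cat > tilt.py <<'E'
from h import *
def tilt():
    """cup axis from the side view: silver points below the finger tips, fit cylinder r=30"""
    from scipy.optimize import least_squares
    s=get_state();p=s['position'];w,x,y,z=s['orientation']
    from scipy.spatial.transform import Rotation as Ro
    R=Ro.from_quat([x,y,z,w]).as_matrix()
    P=[]
    for n in('side','top'):
        c=cam(n);W=cloud(c).reshape(-1,3);C=c['img'].reshape(-1,3).astype(int)
        L=(W-p)@R
        m=(np.linalg.norm(L,axis=1)<.1)&(C.min(1)>90)&(C.max(1)-C.min(1)<25)&(L[:,2]>-.012)&(L[:,2]<.06)&(np.abs(L[:,1])<.036)
        P.append(L[m]);print(n,m.sum(), s['contact_force'].round(1))
    P=np.concatenate(P)
    # axis in tool frame: point (a,0,-.019), direction (sin t, 0, cos t) toward the mouth ; t>0: mouth to tool +x
    def f(v):
        d=np.array([np.sin(v[0]),np.sin(v[3])*1,np.cos(v[0])]);d/=np.linalg.norm(d)
        q=P-np.array([v[1],v[2],-.019]);return np.linalg.norm(q-np.outer(q@d,d),axis=1)-.03
    r=least_squares(f,[.3,0,0,0],loss='soft_l1',f_scale=.003)
    d=np.array([np.sin(r.x[0]),np.sin(r.x[3]),np.cos(r.x[0])]);d/=np.linalg.norm(d)
    q=(P-np.array([r.x[1],r.x[2],-.019]))@d
    print('tilt deg',np.degrees(r.x[0]),'off',r.x[1:3],'lat',np.degrees(r.x[3]),'rms',np.sqrt(np.mean(f(r.x)**2)),'mouth at',np.percentile(q,99),'x tool az',np.degrees(np.arctan2(R[1,0],R[0,0])),p,'P range',P.min(0).round(3),P.max(0).round(3))
if __name__=='__main__': tilt()
E
python3 tilt.py
```

```text
side 388 [ 0.4  0.9 -2.4]
top 1 [ 0.4  0.9 -2.4]
tilt deg 0.5780996404028451 off [-0.00067911  0.00065158] lat -0.6273557072354736 rms 0.0006608364124946643 mouth at 0.06369385601232987 x tool az 13.25925510456522 [ 0.44078583 -0.35929497  0.3134606 ] P range [-0.029 -0.026 -0.004] [0.027 0.035 0.046]
```

The cup stayed upright because the rim rode above the wall. I repeat with the heights settled.

Request:
{"method": "jog_arm", "body": {
  "moves": "5 0 0 6 0; 5 0 0 12 0; 5 0 0 18 0; 5 0 0 23 0; 5 0 0 25 0; 5 0 0 25.7 0; 5 0 0 25.7 0; 5 0 0 25.7 0; 5 0 0 25.7 0",
  "grip_force": 10
}}

```text
time: 11.92
position: [0.4401, -0.3591, 0.0523]
orientation: [0.001, 0.993, 0.115, 0.001]
contact_force: [-0.3, -0.1, -1.3]
gripper_width: 0.0605
grasp_force: 10.0
```

Request:
{"method": "jog_arm", "body": {
  "moves": "5 -0.7 0 -0.1 0; 5 -1.3 0 -0.2 0; 5 -1.8 0 -0.5 0; 5 -2.3 0 -0.7 0; 5 -2.8 0 -0.8 0; 5 -3.3 0 -0.9 0; 5 -3.8 0 -0.9 0; 5 -4.3 0 -0.9 0; 5 -4.3 0 -0.9 0",
  "grip_force": 8
}}

```text
time: 13.05
position: [0.3972, -0.3684, 0.0603]
orientation: [-0.0, 0.993, 0.115, -0.0]
contact_force: [1.4, -0.2, 0.1]
gripper_width: 0.06
grasp_force: 8.0
```

```bash
python3 tilt.py
```

```text
side 256 [ 1.4 -0.2  0.1]
top 163 [ 1.4 -0.2  0.1]
tilt deg 23.00369065833532 off [ 0.00954877 -0.00135627] lat 0.2061653442054995 rms 0.0014350869084077092 mouth at 0.07388805068518539 x tool az 13.202566868077849 [ 0.39723216 -0.36843531  0.06029686] P range [ 0.027 -0.032 -0.012] [0.06  0.032 0.057]
```

Request:
{"method": "jog_arm", "body": {
  "moves": "5 0 0 -2 0; 5 0 0 -7 0; 5 0 0 -13 8; 5 0 0 -19 17; 5 0 0 -24 26; 5 0 0 -27 34; 5 0 0 -27 34; 5 0 0 -27 34; 5 0 0 -27 34",
  "grip_force": 25
}}

```text
time: 14.28
position: [0.397, -0.3676, 0.3276]
orientation: [-0.001, 0.984, -0.18, -0.002]
contact_force: [0.4, 0.6, -1.7]
gripper_width: 0.0595
grasp_force: 25.0
```

```bash
python3 tilt.py
```

```text
side 903 [ 0.4  0.6 -1.7]
top 106 [ 0.4  0.6 -1.7]
tilt deg 23.288855230472876 off [0.00845159 0.00023063] lat -0.293016953877091 rms 0.0007844105628858351 mouth at 0.0621974919174428 x tool az -20.706690545872927 [ 0.39696088 -0.36755085  0.32757099] P range [ 0.008 -0.025 -0.012] [0.061 0.031 0.041]
```

Tilted 23° toward the lean and in the right azimuth. Pressing on the pan will do the rest. Next I go above the pan.

Request:
{"method": "jog_arm", "body": {
  "moves": "5 -0.9 -6 0 0; 5 -1.8 -12 0 0; 5 -2.7 -18 0 0; 5 -3.6 -24 0 0; 5 -4.5 -30 0 0; 5 -5.4 -36.3 0 0; 5 -5.4 -36.3 0 0; 5 -5.4 -36.3 3 0; 5 -5.4 -36.3 5 0; 5 -5.4 -36.3 5.5 0; 5 -5.4 -36.3 5.5 0; 5 -5.4 -36.3 5.5 0"
}}

```text
time: 15.88
position: [0.4764, -0.0102, 0.2764]
orientation: [-0.0, 0.984, -0.181, 0.001]
contact_force: [-0.1, 0.3, -0.8]
gripper_width: 0.0596
grasp_force: 25.0
```

```bash
python3 - <<'E'
from tilt import *
s=get_state();p=s['position'];q=s['orientation'];print(s['time'],p,q,s['contact_force'])
for n in('side','top'):
    c=cam(n);save(c,n+'3.png',(230,100,430,270) if n=='side' else(270,150,420,270),3.5);np.savez(n+'3.npz',W=cloud(c),img=c['img'])
E
python3 - <<'E'
import cv2
a=cv2.imread('pics/side3.png');print(a.shape)
E
```

```text
15.875 [ 0.47642504 -0.01020183  0.27644986] [-2.14314297e-05  9.83561635e-01 -1.80570346e-01  9.27033166e-04] [-0.14298419  0.28021664 -0.77448056]
(595, 700, 3)
```

View pics/side3.png

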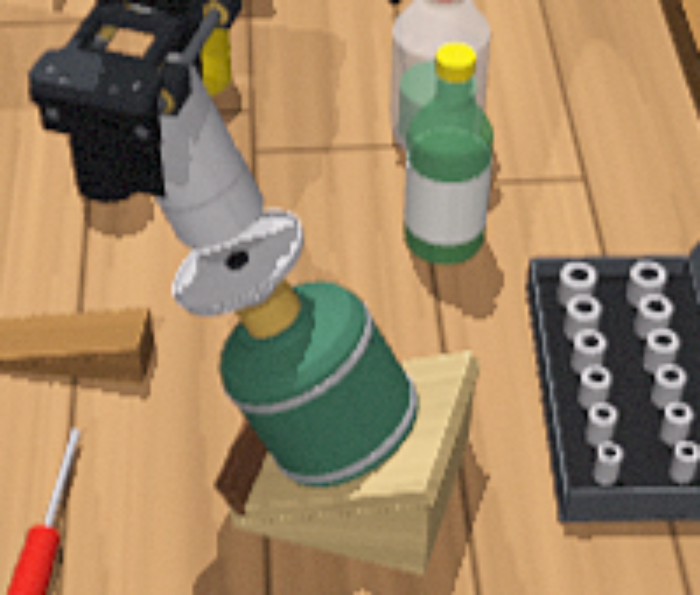

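The cup is in the grip at crop (210,170), leaning in line with the can, with its mouth just off the pan, whose nozzle shows at (237,260). By the fit it sits about 10 mm uphill and 39 mm above the face. I approach to about 10 mm and recentre.

Request:
{"method": "jog_arm", "body": {
  "moves": "5 -0.3 0 1 0; 5 0 0 2 0; 5 0.3 0 3.1 0; 5 0.3 0 3.1 0; 5 0.3 0 3.1 0",
  "grip_force": 30
}}

```text
time: 16.6
position: [0.4788, -0.0109, 0.2442]
orientation: [-0.0, 0.984, -0.18, -0.0]
contact_force: [-0.8, 0.5, -1.3]
gripper_width: 0.0594
grasp_force: 30.0
```

```bash
cat > meas.py <<'E'
from h import *
from scipy.optimize import least_squares
n0=np.array([-.44,.168,.882]);n0/=np.linalg.norm(n0);pc=np.array([.517,-.0245,.199])
yd=np.cross([0,0,1],n0);yd/=np.linalg.norm(yd);xd=np.cross(yd,n0)  # xd along lean plane
def meas():
    s=get_state();p=s['position'];P=[]
    pts={}
    for n in('side','top'):
        c=cam(n);W=cloud(c).reshape(-1,3);C=c['img'].reshape(-1,3).astype(int)
        L=W-pc;h=L@n0;r=np.linalg.norm(L-np.outer(h,n0),axis=1)
        g=(C.min(1)>70)&(C.max(1)-C.min(1)<28)
        m=g&(h>.012)&(h<.055)&(r<.05)&(W[:,2]<p[2]+.03)
        P.append(W[m]); pts[n]=m.sum()
        e=g&(np.abs(h)<.035)&(r>.034)&(r<.047)
        if e.sum()>20: print(n,'pan ring h median',np.median(h[e]).round(4),e.sum())
    P=np.concatenate(P)-pc
    B=np.stack([xd,yd,n0],1);Q=P@B
    def f(v):
        d=np.array([v[2],v[3],1]);d/=np.linalg.norm(d);q=Q-[v[0],v[1],0];return np.linalg.norm(q-np.outer(q@d,d),axis=1)-.03
    r=least_squares(f,[0,0,0,0],loss='soft_l1',f_scale=.002)
    print(pts,'axis at pan face x,y mm',(r.x[:2]*1000).round(1),'tilt off deg (x,y)',np.degrees(r.x[2:]).round(1),'rms mm',1000*np.sqrt(np.mean(f(r.x)**2)),'low h',np.percentile(Q[:,2],1))
    print('xd',xd.round(3),s['time'],p,'F',s['contact_force'].round(1),'F.n',(s['contact_force']@n0).round(1),s['gripper_width'])
if __name__=='__main__': meas()
E
python3 meas.py
```

```text
side pan ring h median 0.0005 230
top pan ring h median 0.0011 246
{'side': np.int64(438), 'top': np.int64(149)} axis at pan face x,y mm [4.2 0.6] tilt off deg (x,y) [-5.1 -0.2] rms mm 1.1984583666310085 low h 0.012160807504311182
xd [-0.824  0.315 -0.471] 16.6 [ 0.47878487 -0.01085305  0.24418675] F [-0.8  0.5 -1.3] F.n -0.7 0.05937108452430483
```

Well centred. Now I press along the can's axis in small steps.

Request:
{"method": "jog_arm", "body": {
  "moves": "5 0.12 0 0.22 0; 5 0.24 0 0.44 0; 5 0.35 0 0.66 0; 5 0.47 0 0.88 0; 5 0.47 0 0.88 0"
}}

```text
time: 17.32
position: [0.4832, -0.0125, 0.2357]
orientation: [-0.0, 0.984, -0.18, 0.0]
contact_force: [-2.0, 0.1, 1.7]
gripper_width: 0.0595
grasp_force: 30.0
```

Request:
{"method": "jog_arm", "body": {
  "moves": "5 0.12 0 0.22 0; 5 0.24 0 0.44 0; 5 0.35 0 0.66 0; 5 0.47 0 0.88 0; 5 0.47 0 0.88 0"
}}

```text
time: 17.95
position: [0.4876, -0.0141, 0.2267]
orientation: [-0.0, 0.984, -0.18, 0.0]
contact_force: [-3.4, 0.0, 5.5]
gripper_width: 0.0593
grasp_force: 30.0
```

```bash
python3 meas.py
```

```text
side pan ring h median -0.0134 223
top pan ring h median -0.0131 213
{'side': np.int64(381), 'top': np.int64(51)} axis at pan face x,y mm [1.5 0.6] tilt off deg (x,y) [-3.1  0.1] rms mm 1.2023914926856876 low h 0.012576255742227677
xd [-0.824  0.315 -0.471] 17.95 [ 0.48757407 -0.01412598  0.22673881] F [-3.4  0.   5.5] F.n 6.4 0.05931356012662613
```

Request:
{"method": "jog_arm", "body": {
  "moves": "5 0.1 0 0.18 0; 5 0.19 0 0.35 0; 5 0.19 0 0.35 0"
}}

```text
time: 18.42
position: [0.4893, -0.0147, 0.2234]
orientation: [-0.0, 0.984, -0.18, -0.0]
contact_force: [-5.0, 1.9, 5.0]
gripper_width: 0.0591
grasp_force: 30.0
```

Request:
{"method": "jog_arm", "body": {
  "moves": "5 0.05 0 0.09 0; 5 0.09 0 0.18 0; 5 0.09 0 0.18 0"
}}

```text
time: 18.8
position: [0.4901, -0.015, 0.2218]
orientation: [-0.0, 0.984, -0.18, -0.0]
contact_force: [-5.4, 2.0, 6.1]
gripper_width: 0.0592
grasp_force: 30.0
```

```bash
python3 meas.py
```

```text
side pan ring h median -0.019 227
top pan ring h median -0.0186 210
{'side': np.int64(330), 'top': np.int64(30)} axis at pan face x,y mm [1.7 0.4] tilt off deg (x,y) [-4.2  0.6] rms mm 1.2837279890408273 low h 0.01224515910049724
xd [-0.824  0.315 -0.471] 18.8 [ 0.49005901 -0.01504339  0.22181158] F [-5.4  2.   6.1] F.n 8.1 0.05924091782759348
```

Request:
{"method": "jog_arm", "body": {
  "moves": "5 0.04 0 0.09 0; 5 0.04 0 0.09 0"
}}

```text
time: 19.15
position: [0.4903, -0.0151, 0.2214]
orientation: [-0.0, 0.984, -0.18, -0.0]
contact_force: [-6.3, 1.7, 7.9]
gripper_width: 0.0596
grasp_force: 30.0
```

Request:
{"method": "jog_arm", "body": {
  "moves": "5 0.04 0 0.09 0; 5 0.04 0 0.09 0"
}}

```text
time: 19.4
position: [0.4904, -0.0151, 0.2214]
orientation: [-0.0, 0.984, -0.18, -0.0]
contact_force: [-9.9, 3.4, 12.2]
gripper_width: 0.059
grasp_force: 30.0
```

Bottomed: the position stands still and the force is up to 16 N. I hold.

Request:
{"method": "jog_arm", "body": {
  "moves": "5 0 0 0 0; 5 0 0 0 0; 5 0 0 0 0; 5 0 0 0 0"
}}

```text
time: 19.9
position: [0.4904, -0.0151, 0.2214]
orientation: [-0.0, 0.984, -0.18, -0.0]
contact_force: [-9.6, 3.3, 11.5]
gripper_width: 0.0592
grasp_force: 30.0
```

```bash
python3 meas.py
```

```text
side pan ring h median -0.0195 222
top pan ring h median -0.019 207
{'side': np.int64(329), 'top': np.int64(27)} axis at pan face x,y mm [1.6 0.2] tilt off deg (x,y) [-4.   0.8] rms mm 1.3411675600209971 low h 0.012218398401379463
xd [-0.824  0.315 -0.471] 19.9 [ 0.49041508 -0.01512034  0.22136459] F [-9.6  3.3 11.5] F.n 14.9 0.05918221862263651
```

Stroke 1 is done. I back off so the pan rises fully, then make the second stroke.

Request:
{"method": "jog_arm", "body": {
  "moves": "5 -0.3 0 -0.6 0; 5 -0.7 0 -1.3 0; 5 -1.1 0 -2.1 0; 5 -1.4 0 -2.65 0; 5 -1.4 0 -2.65 0; 5 -1.4 0 -2.65 0; 5 -1.4 0 -2.65 0"
}}

```text
time: 20.88
position: [0.4776, -0.0105, 0.2454]
orientation: [0.0, 0.984, -0.18, -0.0]
contact_force: [-0.0, 0.4, -0.6]
gripper_width: 0.0593
grasp_force: 30.0
```

```bash
python3 meas.py
```

```text
side pan ring h median 0.0006 228
top pan ring h median 0.001 242
{'side': np.int64(444), 'top': np.int64(149)} axis at pan face x,y mm [4.8 0.3] tilt off deg (x,y) [-5.   0.7] rms mm 1.2292603450905428 low h 0.012653786405473206
xd [-0.824  0.315 -0.471] 20.875 [ 0.47762211 -0.01052153  0.24544594] F [-0.   0.4 -0.6] F.n -0.5 0.05928931232461801
```

Request:
{"method": "jog_arm", "body": {
  "moves": "5 0.22 0 0.4 0; 5 0.45 0 0.8 0; 5 0.67 0 1.2 0; 5 0.9 0 1.6 0; 5 1.05 0 1.9 0; 5 1.2 0 2.15 0; 5 1.3 0 2.3 0; 5 1.3 0 2.3 0; 5 1.3 0 2.3 0"
}}

```text
time: 22.1
position: [0.4895, -0.0149, 0.2234]
orientation: [-0.0, 0.984, -0.18, -0.001]
contact_force: [-6.1, 2.3, 5.6]
gripper_width: 0.0592
grasp_force: 30.0
```

Request:
{"method": "jog_arm", "body": {
  "moves": "5 0.04 0 0.09 0; 5 0.04 0 0.09 0; 5 0.04 0 0.09 0"
}}

```text
time: 22.48
position: [0.4899, -0.015, 0.2226]
orientation: [-0.0, 0.984, -0.18, -0.001]
contact_force: [-6.1, 2.1, 6.0]
gripper_width: 0.059
grasp_force: 30.0
```

Request:
{"method": "jog_arm", "body": {
  "moves": "5 0.04 0 0.09 0; 5 0.04 0 0.09 0; 5 0.04 0 0.09 0"
}}

```text
time: 22.85
position: [0.4903, -0.0152, 0.2218]
orientation: [-0.0, 0.984, -0.18, -0.001]
contact_force: [-6.7, 1.6, 6.1]
gripper_width: 0.0594
grasp_force: 30.0
```

Request:
{"method": "jog_arm", "body": {
  "moves": "5 0.04 0 0.09 0; 5 0.04 0 0.09 0"
}}

```text
time: 23.1
position: [0.4905, -0.0152, 0.2215]
orientation: [-0.0, 0.984, -0.18, -0.001]
contact_force: [-8.7, 2.8, 9.3]
gripper_width: 0.0594
grasp_force: 30.0
```

Request:
{"method": "jog_arm", "body": {
  "moves": "5 0.04 0 0.09 0; 5 0.04 0 0.09 0; 5 0.04 0 0.09 0; 5 0.04 0 0.09 0"
}}

```text
time: 23.6
position: [0.4906, -0.0152, 0.2215]
orientation: [-0.0, 0.984, -0.18, -0.001]
contact_force: [-12.5, 4.1, 12.9]
gripper_width: 0.0596
grasp_force: 30.0
```

```bash
python3 meas.py
```

```text
side pan ring h median -0.0195 223
top pan ring h median -0.0191 199
{'side': np.int64(332), 'top': np.int64(22)} axis at pan face x,y mm [1.2 0.7] tilt off deg (x,y) [-3.5  0.5] rms mm 1.2386429402195331 low h 0.01241382261985779
xd [-0.824  0.315 -0.471] 23.6 [ 0.49057183 -0.01519911  0.22150194] F [-12.5   4.1  12.9] F.n 17.5 0.05957439465274262
```

Both strokes are done. To set the cup upright again I plan to hook its low rim over the tray's -x' wall from outside and move toward +x'. First I retreat and move over there.

Request:
{"method": "jog_arm", "body": {
  "moves": "5 -0.7 0 -1.3 0; 5 -1.5 0 -2.8 0; 5 -2.4 0 -5 0; 5 -2 3 -10 0; 5 -1 9 -11 -5; 5 0 15 -11 -12; 5 0.6 21 -11 -20; 5 1.2 27 -11 -28; 5 1.8 33 -11 -34; 5 2.3 37.6 -11 -34; 5 2.3 37.6 -11 -34; 5 2.3 37.6 -11 -34"
}}

```text
time: 25.2
position: [0.3796, -0.3751, 0.3292]
orientation: [-0.0, 0.993, 0.115, 0.0]
contact_force: [0.1, 0.4, -1.2]
gripper_width: 0.0592
grasp_force: 30.0
```

```bash
python3 - <<'E'
from tilt import *
tilt()
s=get_state();p=s['position'];a=np.radians(13.2);d=p[:2]-[.473,-.358];print('t',s['time'],'in tray',d@[np.cos(a),np.sin(a)],d@[-np.sin(a),np.cos(a)])
E
```

```text
side 680 [ 0.1  0.4 -1.2]
top 356 [ 0.1  0.4 -1.2]
tilt deg 22.65803844280496 off [ 0.00963064 -0.00076201] lat 0.21431977781471415 rms 0.0010764618235318093 mouth at 0.061612776363958024 x tool az 13.213020816249374 [ 0.37960708 -0.37512608  0.32918441] P range [ 0.005 -0.032 -0.012] [0.061 0.034 0.044]
t 25.3 in tray -0.09427346418045533 0.005217436944323121
```

Request:
{"method": "jog_arm", "body": {
  "moves": "5 -0.3 0 6 0; 5 -0.3 0 12 0; 5 -0.3 0 18 0; 5 -0.3 0 23 0; 5 -0.3 0 26 0; 5 -0.3 0 26.8 0; 5 -0.3 0 26.8 0; 5 -0.3 0 26.8 0"
}}

```text
time: 26.3
position: [0.3768, -0.3752, 0.0629]
orientation: [-0.0, 0.993, 0.116, -0.001]
contact_force: [-4.3, 3.9, 5.8]
gripper_width: 0.0592
grasp_force: 30.0
```

```bash
python3 - <<'E'
from h import *
s=get_state();print(s['position'],s['contact_force'])
c=cam('side');save(c,'s4.png',(180,200,380,400),3)
E
```

```text
[ 0.37684828 -0.37519151  0.0629138 ] [-4.25827242  3.8509015   5.76934819]
```

View pics/s4.png

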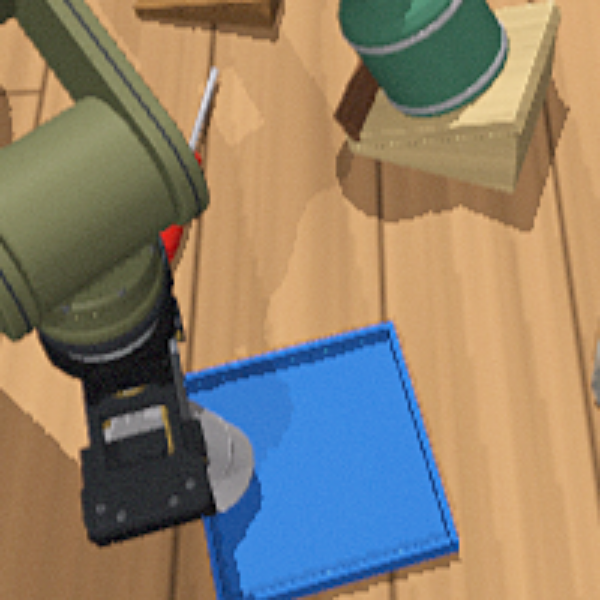

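The rim now straddles the -x' wall at crop (210,500), resting on its top with the low edge hooked outside. I loosen the grip and drag it toward +x'.

Request:
{"method": "jog_arm", "body": {
  "moves": "5 0 0 0 0; 5 0.4 0 0 0; 5 0.8 0 0 0; 5 1.2 0 0.05 0; 5 1.6 0 0.1 0; 5 2 0 0.15 0; 5 2.4 0 0.2 0; 5 2.4 0 0.2 0",
  "grip_force": 8
}}

```text
time: 27.35
position: [0.4014, -0.3709, 0.061]
orientation: [0.001, 0.993, 0.116, 0.001]
contact_force: [-1.0, 1.5, 5.0]
gripper_width: 0.0585
grasp_force: 8.0
```

```bash
python3 tilt.py
```

```text
side 30 [-1.   1.5  5. ]
top 39 [-1.   1.5  5. ]
tilt deg 5.734551446086379 off [ 0.00328974 -0.00547148] lat 5.836373377192906 rms 0.0010647770768450514 mouth at 0.06469747122952482 x tool az 13.290656811192163 [ 0.40141389 -0.37088649  0.06095799] P range [-0.008 -0.023 -0.012] [0.039 0.033 0.059]
```

Request:
{"method": "jog_arm", "body": {
  "moves": "5 0 0 -1 0; 5 0.5 0 -5 0; 5 2 0 -10 0; 5 4 0 -14 0; 5 5 0 -14 0; 5 5 0 -14 0",
  "grip_force": 15
}}

```text
time: 28.2
position: [0.4486, -0.3584, 0.1982]
orientation: [-0.001, 0.993, 0.116, -0.001]
contact_force: [-0.6, -0.2, -1.3]
gripper_width: 0.0584
grasp_force: 15.0
```

```bash
python3 - <<'E'
from tilt import *
tilt()
s=get_state();p=s['position'];a=np.radians(13.2);d=p[:2]-[.473,-.358];print('t',s['time'],'in tray',d@[np.cos(a),np.sin(a)],d@[-np.sin(a),np.cos(a)],s['gripper_width'])
c=cam('side');save(c,'s5.png',(180,160,380,360),3)
E
```

```text
side 82 [-0.6 -0.2 -1.3]
top 44 [-0.6 -0.2 -1.3]
tilt deg 6.052663834859716 off [ 0.00304144 -0.00083925] lat 1.080450574026971 rms 0.0006417624082405146 mouth at 0.05974486971613205 x tool az 13.288955652471987 [ 0.44862367 -0.35842443  0.19820176] P range [-0.01  -0.027 -0.004] [0.038 0.032 0.041]
t 28.3 in tray -0.02485689015200616 0.005602023829290358 0.058385499590989876
```

View pics/s5.png

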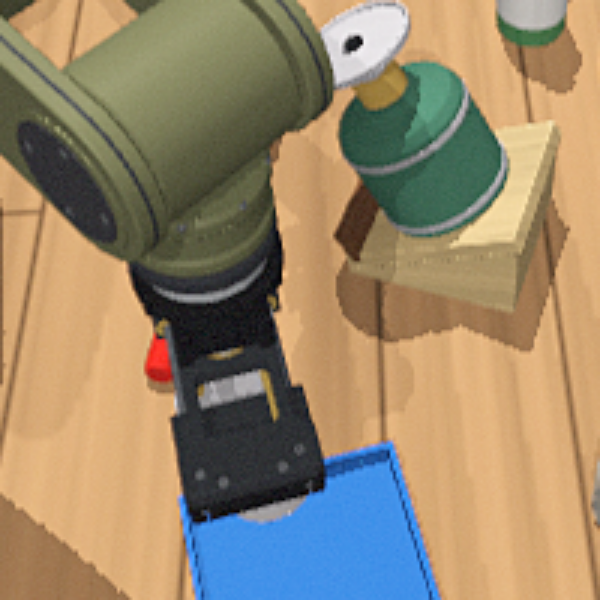

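The tilt is down to 6°. Now I press it flat on the tray floor under a light grip.

Request:
{"method": "jog_arm", "body": {
  "moves": "5 1 0 3 0; 5 2 0 7 0; 5 2 0 11 0; 5 2 0 13.5 0; 5 2 0 14 0; 5 2 0 14 0; 5 2 0 14 0",
  "grip_force": 10
}}

```text
time: 29.22
position: [0.4689, -0.3554, 0.061]
orientation: [0.001, 0.993, 0.115, 0.001]
contact_force: [0.3, -0.1, -0.7]
gripper_width: 0.0584
grasp_force: 10.0
```

Request:
{"method": "jog_arm", "body": {
  "moves": "5 0 0 0.15 0; 5 0 0 0.3 0; 5 0 0 0.4 0; 5 0 0 0.4 0"
}}

```text
time: 29.72
position: [0.4681, -0.3545, 0.0553]
orientation: [-0.0, 0.993, 0.115, -0.0]
contact_force: [-0.1, 0.1, -0.9]
gripper_width: 0.0584
grasp_force: 10.0
```

Request:
{"method": "jog_arm", "body": {
  "moves": "5 0 0 0.1 0; 5 0 0 0.2 0; 5 0 0 0.3 0; 5 0 0 0.3 0",
  "grip_force": 8
}}

```text
time: 30.22
position: [0.4681, -0.3545, 0.0523]
orientation: [-0.0, 0.993, 0.115, -0.0]
contact_force: [-0.6, -0.7, 0.1]
gripper_width: 0.0583
grasp_force: 8.0
```

```bash
python3 tilt.py
```

```text
side 4 [-0.6 -0.7  0.1]
top 35 [-0.6 -0.7  0.1]
tilt deg -47.648561711895 off [ 0.03838566 -0.04470998] lat 29.18227732893955 rms 0.006299353701574341 mouth at 0.1485435367113972 x tool az 13.230568115825012 [ 0.46807789 -0.35447301  0.05227973] P range [-0.076 -0.021 -0.011] [0.039 0.034 0.053]
```

Request:
{"method": "jog_arm", "body": {
  "moves": "5 0 0 0.1 0; 5 0 0 0.2 0; 5 0 0 0.2 0"
}}

```text
time: 30.7
position: [0.4681, -0.3545, 0.0503]
orientation: [-0.0, 0.993, 0.115, -0.0]
contact_force: [-0.1, 0.3, -1.2]
gripper_width: 0.0586
grasp_force: 8.0
```

Request:
{"method": "jog_arm", "body": {
  "moves": "5 0 0 0.1 0; 5 0 0 0.2 0; 5 0 0 0.2 0"
}}

```text
time: 31.08
position: [0.4688, -0.3545, 0.0496]
orientation: [-0.0, 0.993, 0.115, 0.001]
contact_force: [-0.9, 1.8, 5.9]
gripper_width: 0.0582
grasp_force: 8.0
```

Request:
{"method": "jog_arm", "body": {
  "moves": "5 0 0 0.1 0; 5 0 0 0.2 0; 5 0 0 0.2 0"
}}

```text
time: 31.45
position: [0.4699, -0.3545, 0.0487]
orientation: [0.0, 0.993, 0.115, 0.002]
contact_force: [0.6, 5.0, 9.1]
gripper_width: 0.0586
grasp_force: 8.0
```

Request:
{"method": "jog_arm", "body": {
  "moves": "5 0 0 0.05 0; 5 0 0 0.05 0; 5 0 0 0.05 0",
  "grip_force": 5
}}

```text
time: 31.82
position: [0.47, -0.3547, 0.048]
orientation: [0.0, 0.993, 0.115, 0.002]
contact_force: [1.7, 3.8, 7.0]
gripper_width: 0.0582
grasp_force: 5.0
```

```bash
python3 - <<'E'
from h import *
s=get_state();p=s['position'];print(s['time'],p,s['contact_force'],s['moment'],s['gripper_width'])
c=cam('side');save(c,'s6.png',(220,260,360,400),4)
W=cloud(c).reshape(-1,3);C=c['img'].reshape(-1,3).astype(int)
m=(np.linalg.norm(W[:,:2]-p[:2],axis=1)<.05)&(C.min(1)>70)&(C.max(1)-C.min(1)<30)&(W[:,2]<.13)
print(m.sum(),W[m].min(0),W[m].max(0))
E
```

```text
31.825 [ 0.46997447 -0.35466357  0.04803302] [1.6908348  3.76809109 7.01370101] [ 0.78557218 -0.20787484 -0.0463557 ] 0.058232649346805845
113 [ 0.43952499 -0.36902517  0.10811165] [ 0.48740605 -0.3526912   0.11697306]
```

View pics/s6.png

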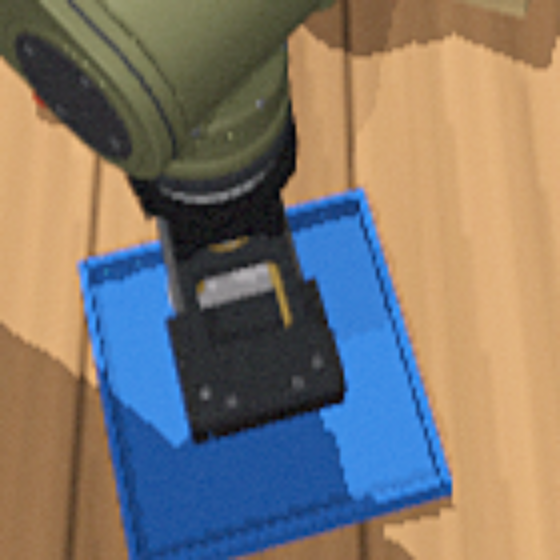

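The gripper stands in the middle of the tray, and the cup's closed end shows between the fingers at crop (235,285). I check its slope.

```bash
cat > top.py <<'E'
from h import *
s=get_state();p=s['position']
P=[]
for n in('side','top'):
    c=cam(n);W=cloud(c).reshape(-1,3);C=c['img'].reshape(-1,3).astype(int)
    m=(np.linalg.norm(W[:,:2]-p[:2],axis=1)<.04)&(C.min(1)>70)&(C.max(1)-C.min(1)<30)&(W[:,2]<.135)&(W[:,2]>.09)
    P.append(W[m])
P=np.concatenate(P)
a=np.radians(13.2);x=(P[:,:2]-p[:2])@[np.cos(a),np.sin(a)]
k=np.polyfit(x,P[:,2],1);r=P[:,2]-np.polyval(k,x);g=abs(r)<.003;k=np.polyfit(x[g],P[g,2],1)
print(len(P),g.sum(),'slope deg',np.degrees(np.arctan(k[0])),'z at TCP',k[1],'x range',x.min(),x.max(),s['contact_force'].round(1),p,s['time'],s['gripper_width'])
E
python3 top.py
```

```text
125 79 slope deg -0.49188498929155783 z at TCP 0.11188525763250474 x range -0.0317595989864858 0.03010645119383305 [1.4 3.7 7. ] [ 0.4699514  -0.35465844  0.04801429] 31.875 0.05860179477190013
```

Request:
{"method": "jog_arm", "body": {
  "moves": "5 0 0 -0.1 0; 5 0 0 -0.15 0; 5 0 0 -0.15 0; 6.3 0 0 -0.15 0; 6.8 0 0 -0.15 0; 7.5 0 0 -0.15 0; 8.5 0 0 -0.15 0; 8.5 0 0 -0.15 0",
  "grip_force": 5
}}

```text
time: 32.98
position: [0.4681, -0.3545, 0.0473]
orientation: [-0.0, 0.993, 0.115, -0.0]
contact_force: [-0.3, 0.5, 0.0]
gripper_width: 0.0843
grasp_force: 0.0
```

```bash
python3 top.py
```

```text
347 307 slope deg -0.16261483459122852 z at TCP 0.11054633048786013 x range -0.018193916311555404 0.03992353633574077 [-0.3  0.5  0. ] [ 0.46807863 -0.35453312  0.04733257] 32.975 0.08429802602913364
```

It stands flat. To be sure of the "set down while still held" step, I close lightly once more on the centred cup and then release.

Request:
{"method": "jog_arm", "body": {
  "moves": "8.5 0.5 0 0 0; 8.5 0.8 0 0 0; 5 0.8 0 0 0; 5 0.8 0 0 0; 5 0.8 0 0 0; 5 0.8 0 0 0; 5 0.8 0 0 0; 5 0.8 0 0 0",
  "grip_force": 4
}}

```text
time: 34.08
position: [0.4759, -0.3528, 0.0474]
orientation: [0.0, 0.993, 0.115, -0.0]
contact_force: [-0.8, 0.2, -0.3]
gripper_width: 0.0583
grasp_force: 4.0
```

```bash
python3 top.py
```

```text
125 108 slope deg -1.3727761933632465 z at TCP 0.11020527635846304 x range -0.017492100458151062 0.032332595085916266 [-0.8  0.2 -0.3] [ 0.47591025 -0.35277878  0.04742116] 34.075 0.058330557217824916
```

Request:
{"method": "jog_arm", "body": {
  "moves": "6.3 0 0 0 0; 7 0 0 0 0; 8.5 0 0 0 0; 9.3 0 0 0 0; 9.3 0 0 0 0; 9.3 0 0 -3 0; 9.3 0 0 -8 0; 9.3 0 0 -14 0; 9.3 0 0 -20 0; 9.3 -4 0 -20 0; 9.3 -8 0 -20 0; 9.3 -8 0 -20 0"
}}

```text
time: 35.67
position: [0.3965, -0.3715, 0.2478]
orientation: [0.0, 0.993, 0.114, 0.0]
contact_force: [0.6, 0.1, -0.3]
gripper_width: 0.0934
grasp_force: 0.0
```

```bash
python3 - <<'E'
from h import *
s=get_state();print(s['time'],s['position'],s['contact_force'])
for n in('side','top'):
    c=cam(n);W=cloud(c).reshape(-1,3);C=c['img'].reshape(-1,3).astype(int)
    m=(np.linalg.norm(W[:,:2]-[.475,-.355],axis=1)<.07)&(C.max(1)-C.min(1)<30)&(C.min(1)>70)&(W[:,2]>.1)&(W[:,2]<.13)
    P=W[m];A=np.c_[P[:,:2]-P[:,:2].mean(0),np.ones(len(P))];k=np.linalg.lstsq(A,P[:,2],rcond=None)[0]
    cc=cv2.minEnclosingCircle(P[:,:2].astype(np.float32));a=np.radians(13.2);d=np.array(cc[0])-[.473,-.358]
    print(n,m.sum(),cc,'slopes',k.round(3),'in tray',d@[np.cos(a),np.sin(a)],d@[-np.sin(a),np.cos(a)])
    if n=='side': save(c,'end.png')
E
```

```text
35.675 [ 0.3965265  -0.37148039  0.2477658 ] [ 0.608133    0.05974734 -0.30785148]
side 753 ((0.4772167503833771, -0.35351595282554626), 0.030763937160372734) slopes [-0.011  0.038  0.11 ] in tray 0.005129275285841989 0.0034026751094525455
top 440 ((0.4780901372432709, -0.3501977324485779), 0.030614769086241722) slopes [ 0.002 -0.021  0.11 ] in tray 0.006737304816980866 0.006433785814152827
```

View pics/end.png

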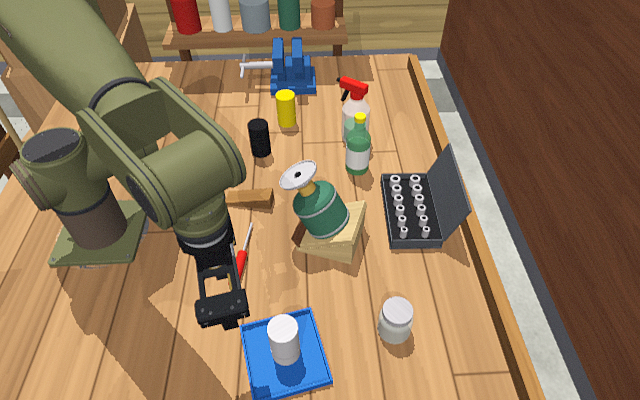

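The cup stands upright in the middle of the tray at (284,340), the pan is up at (298,175), and the bystanders are unmoved. I hand in.

```bash
python3 -c "
from cell import *
print(sign_off())"
```

```text
the job is handed in; nothing more can be done
None
```

I handed the job in at about 36 s of the 64 s limit: the cup was pressed fully down on the pan twice (peak force about 18 N) and now stands released, mouth down and flat near the middle of the tray, with the pan up and the other things where they stood.

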